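# Put the honing steel away flat in its case

## Task

Draw the honing steel out of the middle slot of the slanted knife block and turn it level in your grip by pressing the end of its rod on the worktop. Lay it in the open sharpening case, handle in the wide cradle and rod in the narrow one, then swing the lid fully shut over it. Leave the mug, jar, lemon and garlic where they are.

Things in the scene. Friction and masses are not known exactly. Their poses are not given: they have to be found in the camera images.
- block: slanted wooden knife block, foot 140 x 112 mm, fixed. Origin: centre of its underside; handles stick out up and towards its -x, 0.61 rad (35 degrees) from vertical. Two fixed black knife handles, nearly as tall as the steel's, flank it at both sides (the block's y) with 13 mm between: too little for fingers, which find room only at its front and back, along the lean
- block_mouth (a point): mouth of the block's middle slot, in the slanted top face, 112 mm above the worktop; axes as the block's. The slot is 16 x 15 mm and 108 mm deep along the lean; the steel's rod is in it at the start and slides out along the lean
- steel_handle (a point): centre of the honing steel's handle. z runs along the steel from rod to butt; x lies in the plane of the lean. Steel: 0.2 kg, 195 mm long, balances about 50 mm from here towards the rod. Handle blue with dark butt, 24 mm square with bevelled corners, 84 mm long (42 mm either way); then a 32 mm wide, 6 mm thick guard, resting on the block's face at the start; then an 11 mm round rod, 105 mm long
- steel_tip (a point): round tip of the rod, 153 mm from the handle's centre
- case: grey case, 116 x 224 mm, fixed, lower half 30 mm high. Origin: centre of its underside, long side along y, lid hinged at its +x side. Two cork cradles with sloped lead-ins: wide one (29 mm gap, for the handle) at y = -31, narrow one (16 mm, for the rod) at y = +68, each 14 mm long; so the rod points to +y; a whetstone beside it stays put. At y = -105 to -40 fingers have 45 mm either side
- case_bed (a point): point on the laid steel's line at the case's mid-length, 29 mm above the worktop (24 above the case's floor), 6 mm to the -x side of the case's middle; axes as the case's. Laid home, the steel's axis runs along y through this point, its handle's centre at y = -56 mm (free play about 10 mm either way), its tip near y = +97 mm
- case_hinge (a point): middle of the lid's hinge line, 58 mm to the +x side of the case's middle, 30 mm above the worktop; axes as the case's (the line runs along y)
- lid (a joint): angle of the lid: 0 shut, 1.57 upright, 1.95 at most. The lid is a shallow tray, 116 mm from hinge to free edge, 224 mm long, outer face 24 mm from the plane of its hinge and rim (54 mm above the worktop when shut). A stiff hinge holds it where it is left; about 2 N at the free edge moves it
- mug: green and white mug, 78 mm wide (116 with handle), 101 mm high; origin at the centre of its underside
- jar: clear jar with a dark lid, 65 mm wide, 86 mm high; origin at the centre of its underside
- lemon_a: lemon, 72 x 57 x 58 mm, the loose one nearest the case; origin under its centre
- jug: tall brown stoneware jug, about 200 mm wide, 256 mm high, fixed, at the back between case and block: mind it when swinging across; origin at the centre of its underside
- garlic: garlic bulb, 56 mm; origin under its centre
Things that resemble listed ones, but are neither listed nor needed, are in the scene too. What is shaped like the part that bears steel_handle but pink is not meant.

How it is judged (in metres and radians):
On the way, in this order (a step that is already met when the one before it is completed fails the run):
1. the steel is drawn out of the block (distance between steel_handle and block_mouth above 0.158 m), for 0.1 s.
2. held by its handle with the rod's tip on the worktop, the steel has been turned to within about 24 degrees of level (angle between steel_handle's own z axis and vertical above 1.15 rad and height (world z) of steel_tip below 0.02 m and height (world z) of steel_handle above 0.02 m and distance between the grasp point and steel_handle below 0.06 m), for 0.1 s.
3. the steel is laid in both cradles by the hand, not dropped: it lies there with the gripper still at its handle (x of steel_handle in the frame of case_bed between -0.008 and 0.008 m and y of steel_handle in the frame of case_bed between -0.072 and -0.039 m and z of steel_handle in the frame of case_bed between -0.006 and 0.006 m and x of steel_tip in the frame of case_bed between -0.008 and 0.008 m and z of steel_tip in the frame of case_bed between -0.006 and 0.006 m and y of steel_tip in the frame of case_bed above 0.08 m and distance between the grasp point and steel_handle below 0.06 m), for 0.1 s.
At the end, for the whole second after the job is handed in: Steel level in both cradles (handle's centre and tip within 8 mm sideways and 6 mm in height of its line, handle's centre within about 16 mm of its place lengthwise, rod in the narrow cradle); lid shut to within 0.06 rad; mug, jar, lemon, garlic not shifted by over 40 mm (x of steel_handle in the frame of case_bed between -0.008 and 0.008 m and y of steel_handle in the frame of case_bed between -0.072 and -0.039 m and z of steel_handle in the frame of case_bed between -0.006 and 0.006 m and x of steel_tip in the frame of case_bed between -0.008 and 0.008 m and z of steel_tip in the frame of case_bed between -0.006 and 0.006 m and y of steel_tip in the frame of case_bed above 0.08 m and value of joint lid below 0.06 rad); the robot touches nothing.
It fails at once if the mug is shifted by more than 40 mm (distance of mug from where it was at the start of the episode above 0.04 m).
It fails at once if the jar is shifted by more than 40 mm (distance of jar from where it was at the start of the episode above 0.04 m).
It fails at once if the lemon is shifted by more than 40 mm (distance of lemon_a from where it was at the start of the episode above 0.04 m).
It fails at once if the garlic is shifted by more than 40 mm (distance of garlic from where it was at the start of the episode above 0.04 m).
It also fails if it takes over 67 s, if anything falls off the work surface, if the arm or the gripper's body presses on something with over 40 N, if the wrist force passes 120 N, or if a joint passes its speed limit or range.

## Robot

A 6-joint arm with a two-finger parallel gripper is mounted at the origin on a cart in front of the work surface, level with it; the furniture and walls round the work are solid. World frame = base frame: x ahead of the robot, y to its left, z up, the work surface at z = 0. Lengths are in mm, angles in rad, forces in N, time in s.
With the tool pointing down it reaches from about 275 to 1000 mm from the base axis. Payload 8.4 kg.
Tool frame: the origin (TCP) lies on the centre line of the jaws, within the pads' length; the fingertips stand 25 mm ahead of it and the grasp point (between the pads) lies 6 mm ahead of it; z points along the fingers, x is the direction in which the jaws open and shut, and the axes are right-handed (so a half turn about z gives the same grasp; the last joint's range is limited). The gripper opens to 85 mm and grips with 20 to 120 N. Pads are 22 mm wide; open, the fingers measure 114 mm over their backs; the gripper's body (76 mm by 85 mm) begins 54 mm behind the grasp point. The pads swing forward as they close: fully open they stand 13 mm farther back than shut.
Start: joints at [-1.118, 0.353, 1.633, -0, 1.155, -0.002], TCP at [274.551, -561.471, 256.281] pointing down, gripper open.
Joint ranges: [-2.63, 2.63], [-0.92, 2.1], [0.06, 2.66], [-1.3, 4.44], [0, 2.69], [-3.02, 3.02]. Speed limits (rad/s): [2.22, 2.22, 2.79, 3.14, 3.14, 3.14].

## Interface

Orientations are given as [roll, pitch, yaw] about the fixed x, y, z axes, in that order (R = Rz(yaw) Ry(pitch) Rx(roll)).
In Python, from rig import r gives the robot as it stands. The module is installed in compiled form; this text tells all that it offers.
- The arm moves only by the tool jog_arm, never from a script. Its argument "deltas" is a list of rows, each an object with "gripper": the gripper command: -1 is fully open, 1 is shut, values between are in proportion; "translation": the shift along the world's x, y, z in units of 10 cm (1.0 is 10 cm), a list of three; "dr": the turn, a rotation vector about the world's x, y, z in units of pi/2 rad (1.0 is pi/2 rad), a list of three. In form: [{"gripper": gripper, "translation": [x, y, z], "dr": [wx, wy, wz]}, ...]. A call has 1 to 12 rows; each row shifts and turns the commanded pose from where the row before left it; what a row does not reach is not made up. A row lasts 1/12 s, in which the tool goes at most 41.7 mm and 7.16 degrees, less where a joint would pass 70% of its speed; a pose out of reach is approached as far as the arm can. A call with a number of a shift or a turn outside -1 to 1 is refused whole. A call with a gripper value outside its range is refused whole. The fingers move at their own pace and stop on an object; "squeeze" is the grip in N (left out, the last holds). Time passes only in rows, so rows that do not move let the fingers close. It gives the time, the measured TCP pose, the force and the opening at its end, in the units of the state.
- r.sense(): the state, without advancing time (a new reading comes with each control period).
- r.grab_frame(name): name is "side" or "top"; returns the picture (400x640x3 uint8, blue, green, red); there is no depth.
- r.calibration(name): a dict with "mtx" (3x3 intrinsics, pixels), "world_from_camera" (4x4, takes a point from camera to world coordinates). Camera axes: x right, y down, z forward; pixel columns grow to the right and rows downward; lengths in mm; the calibration is good to about 2 mm. A picture is of the moment at which its call begins. calibration takes no time and is no camera call.
- r.sign_off(): hands the job in, once; it reports no verdict.
The state is a dict: "clock": time; "qpos": joint angles; "qvel": joint speeds; "joint_efforts": joint torques, N m; "eef_pos": TCP position; "tcp_rot": TCP orientation; "contact_force": force on the tool from outside, world axes, zero at the start; "wrist_torque": the same for the moment, N m; "opening": opening from 0.0 (shut) to 1.0 (fully open).
Only numpy, scipy, OpenCV 4.12 (cv2) and the standard library are available. Lean on these libraries where they do the work, as an engineer would, in place of code of your own. Each camera call takes 0.05 s, during which the arm holds its last target. There are 200 camera calls.

## Working session

There is one attempt and no reset: what is moved stays moved. The work goes in short steps, Python scripts to look and compute and a tool call to move; the robot and the scene stay as the last step left them, time stands still between calls to the robot, and variables do not carry over. Pictures are saved under pics/ and viewed, about 8 in all and at most 12, crops included, and the job is handed in when it is done.

Besides the shell and the picture viewer there is one more tool, called after "Request:" as name(argument=value, ...) on one line, values as JSON. jog_arm: Moves the arm, as the interface text tells. Shifts and turns lie within -1 to 1; 1 stands for 10 cm of shift or pi/2 rad of turn. Its arguments: {"type":"object","properties":{"deltas":{"type":"array"},"squeeze":{"type":"number"}},"required":["deltas"]}

```bash
mkdir -p pics; cat > h.py <<'E'
import numpy as np,cv2
from rig import r
def K(n):
    c=r.calibration(n); return np.array(c['mtx']),np.array(c['world_from_camera'])
def ray(n,u,v):
    M,T=K(n); d=T[:3,:3]@np.linalg.inv(M)@[u,v,1]; return T[:3,3],d/np.linalg.norm(d)
def onz(n,u,v,z):
    o,d=ray(n,u,v); return o+d*(z-o[2])/d[2]
def two(a,b):
    o1,d1=ray('side',*a);o2,d2=ray('top',*b)
    t=np.linalg.lstsq(np.c_[d1,-d2],o2-o1,rcond=None)[0]
    p,q=o1+d1*t[0],o2+d2*t[1]; return (p+q)/2,np.linalg.norm(p-q)
def proj(n,p):
    M,T=K(n); c=np.linalg.inv(T)@np.r_[p,1]; q=M@c[:3]; return q[:2]/q[2]
def snap(n,f):
    im=r.grab_frame(n); cv2.imwrite('pics/'+f,im); return im
E
python3 - <<'E'
from h import *
snap('side','s0.png');snap('top','t0.png')
for n in('side','top'): print(n,K(n)[1].round(2).tolist(),K(n)[0].tolist())
print(r.sense())
E
```

```text
side [[-0.35, -0.53, 0.77, -832.17], [-0.94, 0.2, -0.29, 591.11], [-0.0, -0.83, -0.56, 1106.26], [0.0, 0.0, 0.0, 1.0]] [[503.09049579955683, 0.0, 318.76799524842966], [0.0, 503.09049579955683, 196.5182627285487], [0.0, 0.0, 1.0]]
top [[-0.02, -0.99, 0.14, 331.97], [-1.0, 0.02, 0.02, 66.75], [-0.03, -0.14, -0.99, 1270.09], [0.0, 0.0, 0.0, 1.0]] [[423.96827365978146, 0.0, 319.14533712642043], [0.0, 423.96827365978146, 199.19476345226033], [0.0, 0.0, 1.0]]
{'clock': 0.1, 'qpos': array([-1.11840834e+00,  3.53591007e-01,  1.63400293e+00,  3.63160117e-06,
        1.15517358e+00, -2.39353843e-03]), 'qvel': array([-0.00172876, -0.00108069, -0.00177332, -0.00073112,  0.00075815,
        0.00092381]), 'joint_efforts': array([-8.95110315e-04, -6.06359768e+01, -3.42820680e+01,  7.07282493e-05,
        4.02848455e-03,  1.69196369e-05]), 'eef_pos': array([ 274.39029074, -561.15080036,  255.65347368]), 'tcp_rot': array([-3.14158652e+00,  1.17486089e-03, -1.11601627e+00]), 'contact_force': array([ 0.30275094, -0.06726847,  0.38493961]), 'wrist_torque': array([ 0.01194504, -0.01651325,  0.03342502]), 'opening': 0.9987450962685736}
```

View pics/s0.png

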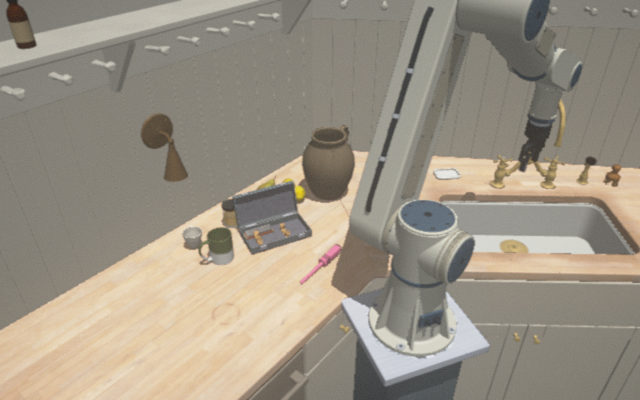

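View pics/t0.png

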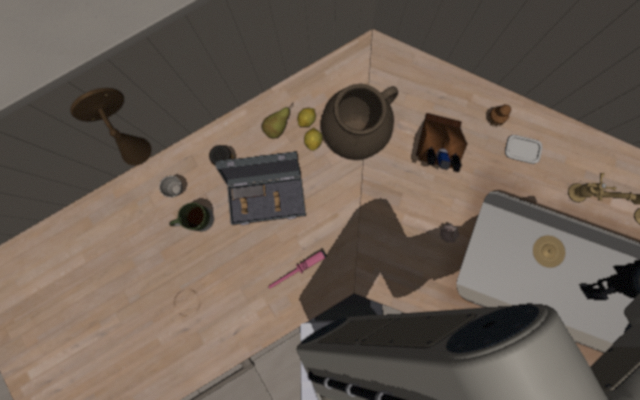

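The side view shows the case near (275,235), the mug at (217,245) and the jug at (328,165); the arm hides the block. In the top view the block is near (440,142), the case at (265,188) and the jug at (358,122). The pink decoy is at (300,268). I'll zoom in on the block and case.

```bash
python3 - <<'E'
import cv2,numpy as np
t=cv2.imread('pics/t0.png');s=cv2.imread('pics/s0.png')
f=lambda im,x,y,w,h:cv2.convertScaleAbs(cv2.resize(im[y:y+h,x:x+w],(400,300),interpolation=cv2.INTER_CUBIC),alpha=1.6)
a=np.hstack([f(t,400,100,80,60),f(t,216,140,100,90)]) if 0 else np.hstack([f(t,400,105,80,75),f(t,215,145,100,84)])
b=np.hstack([f(s,225,175,100,84),f(t,420,190,80,60)])
cv2.imwrite('pics/m0.png',np.vstack([a,b]))
E
```

```text
(no output)
```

View pics/m0.png

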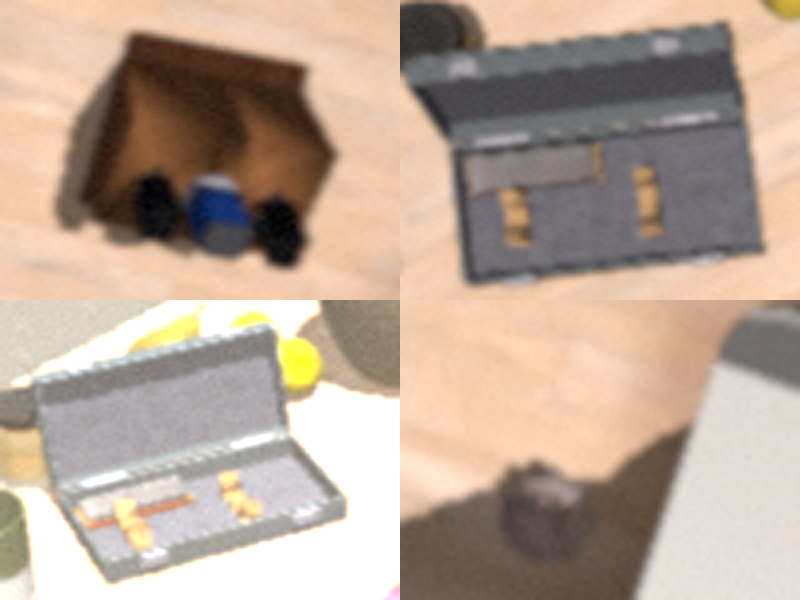

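The crops show the blue handle with its grey butt near top px (444,164), between two black handles. The case's cradles are at about (244,206) and (277,201), with the narrow one on the left, so the rod goes to world +y. The hinge is on the far side. Now the numbers.

```bash
python3 - <<'E'
from h import *
t=cv2.imread('pics/t0.png');s=cv2.imread('pics/s0.png')
def comps(im,lo,hi,box,mn=4):
    x,y,w,h=box; hsv=cv2.cvtColor(im,cv2.COLOR_BGR2HSV)[y:y+h,x:x+w]
    m=cv2.inRange(hsv,lo,hi); n,_,st,c=cv2.connectedComponentsWithStats(m)
    return [(c[i]+[x,y],st[i]+[x,y,0,0,0]) for i in range(1,n) if st[i][4]>=mn]
print('blue');[print(c.round(1),b) for c,b in comps(t,(105,110,40),(130,255,255),(425,140,40,40))]
print('black');[print(c.round(1),b) for c,b in comps(t,(0,0,0),(180,255,30),(415,140,60,40))]
print('corkT');ct=comps(t,(8,110,90),(25,255,255),(232,185,60,35));[print(c.round(1),b) for c,b in ct]
print('corkS');cs=comps(s,(8,90,90),(25,255,255),(245,215,50,35));[print(c.round(1),b) for c,b in cs]
L=lambda u,v:(225+u/4,175+v/3.571); T=lambda u,v:(215+u/4,145+v/3.571)
for nm,a,b in [('FL',L(108,275),T(67,278)),('FR',L(343,198),T(362,248)),('HL',L(55,190),T(55,145)),('HR',L(285,138),T(345,125)),('lidL',L(35,78),T(3,75)),('lidR',L(270,25),T(325,25))]:
    p,e=two(a,b); print(nm,p.round(0),round(e,1),'on30',onz('top',*b,30).round(0),onz('side',*a,30).round(0))
for nm,uv,z in [('butt',(444.4,164.5),186),('kL',(431,160),180),('kR',(456,163),180),('blkTL',(426.5,114.5),0),('blkTR',(461,122.5),0),('jar',(222,155),86),('mug',(194,216),100),('lemA',(313,140),40),('lem2',(306,117),40),('pear',(277,122),40),('jugtop',(358,105),256),('jugbot',(350,130),130),('g1',(172,185),30),('g2',(448,232),30),('tray',(522,148),10),('salt',(500,114),30),('pinkA',(325,255),10),('pinkB',(268,287),10),('edge1',(360,297),0),('edge2',(300,325),0),('edge3',(200,385),0),('sinkcorner',(458,290),0),('sink2',(487,192),0)]:
    print(nm,onz('top',*uv,z).round(0))
E
```

```text
blue
[443.8 156.8] [439 152  11  10  68]
black
[431.2 156.8] [426 149  13  16 136]
[418.  152.8] [417 151   3   4   5]
[455.1 162.2] [450 155  10  16 110]
corkT
[276.5 199. ] [275 193   4  13  30]
[243.6 203.3] [242 199   4  10  30]
[277.5 208.5] [277 208   2   2   4]
[243.5 211. ] [243 210   2   3   4]
corkS
[284.  229.8] [280 223  10  13  56]
[258.2 236.1] [246 230  27  14 102]
FL [443. 357.  10.] 2.8 on30 [442. 354.  30.] [419. 361.  30.]
FR [464. 139.  25.] 4.7 on30 [462. 136.  30.] [458. 143.  30.]
HL [556. 369.  29.] 9.1 on30 [554. 364.  30.] [558. 373.  30.]
HR [568. 153.  28.] 12.0 on30 [565. 147.  30.] [569. 159.  30.]
lidL [588. 373. 142.] 1.1 on30 [614. 404.  30.] [754. 347.  30.]
lidR [625. 153. 131.] 1.8 on30 [651. 161.  30.] [775. 107.  30.]
butt [ 568. -235.  186.]
kL [ 582. -203.  180.]
kR [ 573. -267.  180.]
blkTL [ 768. -241.    0.]
blkTR [ 739. -345.    0.]
jar [633. 371.  86.]
mug [457. 444. 100.]
lemA [684. 110.  40.]
lem2 [756. 130.  40.]
pear [743. 218.  40.]
jugtop [709. -11. 256.]
jugbot [684.   4. 130.]
g1 [559. 535.  30.]
g2 [ 402. -277.   30.]
tray [ 652. -519.   10.]
salt [ 753. -453.   30.]
pinkA [343.  81.  10.]
pinkB [253. 250.  10.]
edge1 [219. -18.   0.]
edge2 [143. 158.   0.]
edge3 [-20. 448.   0.]
sinkcorner [ 235. -304.    0.]
sink2 [ 521. -409.    0.]
```

```bash
python3 - <<'E'
from h import *
t=cv2.imread('pics/t0.png').astype(float)
g=cv2.GaussianBlur(t,(3,3),0); D=g[:,:,2]-g[:,:,0]; V=g.sum(2)/3  # R-B: wood high
def cross(a,i0,rising_from):  # first crossing of mid level walking
    lo,hi=a.min(),a.max(); m=(lo+hi)/2
    for k in range(len(a)-1):
        if (a[k]-m)*(a[k+1]-m)<=0: return i0+k+(m-a[k])/(a[k+1]-a[k])
def fit(P): 
    P=np.array(P); 
    for _ in range(3):
        vx,vy,x,y=cv2.fitLine(P.astype(np.float32),cv2.DIST_HUBER,0,.01,.01).ravel()
        e=abs((P[:,0]-x)*vy-(P[:,1]-y)*vx); P=P[e<max(.6,2*np.median(e))]
    return np.array([x,y]),np.array([vx,vy]),np.median(e)
def inter(a,b):
    k=np.linalg.solve(np.c_[a[1],-b[1]],b[0]-a[0]); return a[0]+a[1]*k[0]
F=fit([(u,cross(-D[205 if u>265 else 212:232,u][::-1],0,0)) for u in range(236,303)]) if 0 else None
def front(u):
    vs=np.arange(214 if u>270 else 218,234); a=V[vs,u][::-1]
    c=cross(a,0,0); return (u,vs[-1]-c)
def right(v):
    us=np.arange(294,316); a=V[v,us][::-1]; return (us[-1]-cross(a,0,0),v)
def left(v):
    us=np.arange(220,238); a=V[v,us]; return (us[0]+cross(a,0,0),v)
F=fit([front(u) for u in range(236,303)]);R=fit([right(v) for v in range(186,212)]);L=fit([left(v) for v in range(192,220)])
for n,l in zip('FRL',(F,R,L)): print(n,l[0].round(1),l[1].round(3),round(l[2],2))
fr,fl=inter(F,R),inter(F,L); print(fr,fl)
for z in (0,15,30):
    a,b=onz('top',*fl,z),onz('top',*fr,z); d=a-b; print(z,a.round(1),b.round(1),np.linalg.norm(d).round(1),'yaw',np.arctan2(-d[0],d[1]).round(3))
# cork centroids, weighted by R-B excess
for n,(x0,x1,y0,y1) in {'nar':(238,251,196,216),'wide':(271,284,190,213)}.items():
    w=np.clip(D[y0:y1,x0:x1]-25,0,None); yy,xx=np.mgrid[y0:y1,x0:x1]; c=((w*xx).sum()/w.sum(),(w*yy).sum()/w.sum())
    rows=w.sum(1); print(n,np.round(c,2),onz('top',*c,22).round(1),np.where(rows>rows.max()*.4)[0][[0,-1]]+y0)
im=t.astype(np.uint8)
for psi in(-.2,-.25,-.3):
    ax=np.array([-np.sin(.61)*np.cos(psi),-np.sin(.61)*np.sin(psi),np.cos(.61)]); B=np.array([568,-235,186]);print(psi,[proj('top',B-k*ax).round(1).tolist() for k in(0,42,90)])
def z(x,y,w,h,k): return cv2.convertScaleAbs(cv2.resize(im[y:y+h,x:x+w],None,fx=k,fy=k,interpolation=cv2.INTER_NEAREST),alpha=1.8)
c=z(410,105,66,75,8)
for k in range(0,66,10): cv2.putText(c,str(410+k),(k*8,10),0,.35,(0,255,0)); cv2.line(c,(k*8,0),(k*8,599),(0,255,0),1)
for k in range(5,75,10): cv2.putText(c,str(105+k),(0,k*8),0,.35,(0,255,0)); cv2.line(c,(0,k*8),(527,k*8),(0,255,0),1)
cv2.imwrite('pics/b0.png',c)
print(proj('side',[591,-241,151]))
E
```

```text
F [268.4 220.3] [ 0.993 -0.12 ] 0.14
R [304.  198.5] [0.121 0.993] 0.06
L [228.6 205.4] [0.088 0.996] 0.06
[306.1423  215.75111] [230.34242 224.87932]
0 [438.5 365.2   0. ] [461.3 135.9   0. ] 230.4 yaw 0.099
15 [437.3 361.7  15. ] [459.8 135.1  15. ] 227.7 yaw 0.099
30 [436.  358.2  30. ] [458.3 134.3  30. ] 225.0 yaw 0.099
nar [243.34 204.4 ] [497.1 321.7  22. ] [199 212]
wide [276.44 200.48] [506.7 222.7  22. ] [193 209]
-0.2 [[444.4, 164.6], [442.3, 158.8], [440.0, 152.5]]
-0.25 [[444.4, 164.6], [442.7, 158.8], [440.9, 152.7]]
-0.3 [[444.4, 164.6], [443.2, 159.0], [441.8, 152.9]]
[395.2903409  161.98626407]
```

View pics/b0.png

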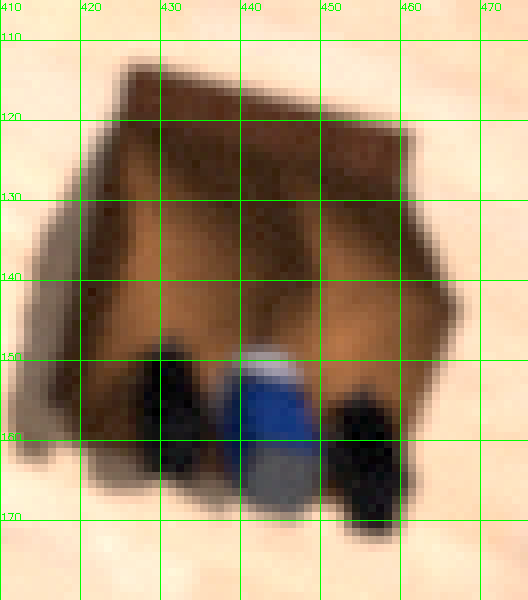

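Case: yaw 0.099 (from the rim, and the two cork centres agree). The bed is near (502.5, 252.7, 29). In this crop the block's yaw is about -0.24, the butt is at px (445,165), and the handle centre is near (590, -242, 151). Moving to the pre-grasp pose along the lean.

Request:
jog_arm(deltas=[{"gripper":-1,"translation":[0.218,0.277,-0.02],"dr":[0,0,0.079]},{"gripper":-1,"translation":[0.218,0.277,-0.02],"dr":[0,0,0.079]},{"gripper":-1,"translation":[0.218,0.277,-0.02],"dr":[0,0,0.079]},{"gripper":-1,"translation":[0.218,0.277,-0.02],"dr":[0,0,0.079]},{"gripper":-1,"translation":[0.218,0.277,-0.02],"dr":[0,0,0.079]},{"gripper":-1,"translation":[0.218,0.277,-0.02],"dr":[0,0,0.079]},{"gripper":-1,"translation":[0.218,0.277,-0.02],"dr":[0,0,0.079]},{"gripper":-1,"translation":[0.218,0.277,-0.02],"dr":[-0.0185,-0.0753,0]},{"gripper":-1,"translation":[0.218,0.277,-0.02],"dr":[-0.0185,-0.0753,0]},{"gripper":-1,"translation":[0.218,0.277,-0.02],"dr":[-0.0185,-0.0753,0]},{"gripper":-1,"translation":[0.218,0.277,-0.02],"dr":[-0.0185,-0.0753,0]},{"gripper":-1,"translation":[0.218,0.277,-0.02],"dr":[-0.0185,-0.0753,0]}], squeeze=60)

```text
clock: 1.1
eef_pos: [536.2, -228.5, 233.3]
tcp_rot: [-3.139, -0.615, -0.25]
contact_force: [2.5, 2.9, 0.0]
opening: 1.0
```

```bash
cat >> h.py <<'E'
from scipy.spatial.transform import Rotation as Rot
def st():
    s=r.sense(); R=Rot.from_euler('xyz',s['tcp_rot']).as_matrix()
    print('t',round(s['clock'],2),'p',s['eef_pos'].round(1),'q',s['qpos'].round(2),'F',s['contact_force'].round(1),'op',round(s['opening'],3)); print('x',R[:,0].round(3),'z',R[:,2].round(3)); return s,R
def to(p,Rt):
    "units from the measured pose to TCP p, rotation Rt"
    s,R=st(); print('dT',((np.array(p)-s['eef_pos'])/100).round(3),'dR',(Rot.from_matrix(Rt@R.T).as_rotvec()/(np.pi/2)).round(4))
E
python3 - <<'E'
from h import *
psi=-.24;ax=np.array([-np.sin(.61)*np.cos(psi),-np.sin(.61)*np.sin(psi),np.cos(.61)])
z=-ax;y0=np.array([-np.sin(psi),np.cos(psi),0]);x=np.cross(y0,-z) if 0 else np.array([np.cos(.61)*np.cos(psi),np.cos(.61)*np.sin(psi),np.sin(.61)])
R=np.c_[x,np.cross(z,x),z]
C=np.array([590,-242,151.5]); to(C+97*ax,R); to(C+6*ax,R)
im=snap('top','t1.png'); s2=snap('side','s1.png')
a=cv2.convertScaleAbs(cv2.resize(im[100:190,385:505],None,fx=5,fy=5,interpolation=cv2.INTER_CUBIC),alpha=1.8)
cv2.imwrite('pics/m1.png',a)
E
```

```text
t 1.1 p [ 536.2 -228.5  233.3] q [-0.48  0.11  2.16  0.48  0.29 -0.65] F [2.5 2.9 0. ] op 1.0
x [ 0.791 -0.202  0.577] z [ 0.56  -0.14  -0.817]
dT [-0.002 -0.003 -0.023] dR [-0.0006  0.0034  0.0052]
t 1.1 p [ 536.2 -228.5  233.3] q [-0.48  0.11  2.16  0.48  0.29 -0.65] F [2.5 2.9 0. ] op 1.0
x [ 0.791 -0.202  0.577] z [ 0.56  -0.14  -0.817]
dT [ 0.504 -0.127 -0.769] dR [-0.0006  0.0034  0.0052]
```

View pics/m1.png

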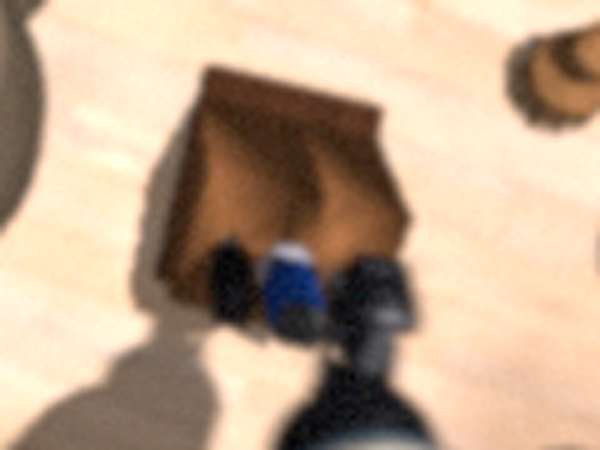

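The gripper appears right of the blue handle, at about px (460,158) in the full image against the butt at (445,165). It is higher, so part of that is parallax. I'll check where the fingers should project.

```bash
python3 - <<'E'
from h import *
s,R=st();p=s['eef_pos']
for n,l in [('tcp',[0,0,0]),('up finger tip',[48,0,12]),('low tip',[-48,0,12]),('up finger base',[48,0,-45]),('flange',[0,0,-150])]:
    q=p+R@np.array(l); print(n,q.round(0),proj('top',q).round(1),'crop',((proj('top',q)-[385,100])*5).round(0))
for z in(186,200): print(onz('top',445,165,z).round(1))
E
```

```text
t 1.2 p [ 534.4 -225.   229.8] q [-0.48  0.12  2.17  0.48  0.29 -0.65] F [-1.8  1.4  0.1] op 1.001
x [ 0.795 -0.203  0.572] z [ 0.556 -0.135 -0.82 ]
tcp [ 534. -225.  230.] [445.9 174.1] crop [305. 370.]
up finger tip [ 579. -236.  247.] [451.4 154.6] crop [332. 273.]
low tip [ 503. -217.  192.] [439.5 189.1] crop [273. 446.]
up finger base [ 547. -229.  294.] [454.6 163.1] crop [348. 315.]
flange [ 451. -205.  353.] [454.2 200.9] crop [346. 504.]
[ 566.9 -236.4  186. ]
[ 563.8 -232.5  200. ]
```

```bash
python3 - <<'E'
from h import *
s,R=st();p=s['eef_pos']
t=cv2.imread('pics/t1.png')[110:230,380:500]; t0=cv2.imread('pics/t0.png')[110:230,380:500]
b=cv2.imread('pics/s1.png')[80:230,330:480]
def ov(im,n,o,k):
    c=cv2.convertScaleAbs(cv2.resize(im,None,fx=k,fy=k,interpolation=cv2.INTER_CUBIC),alpha=1.8)
    for l in [[0,0,0],[48,0,12],[-48,0,12],[0,0,-48],[0,0,-100],[0,0,-150]]:
        cv2.circle(c,tuple(((proj(n,p+R@np.array(l))-o+.5)*k).astype(int)),3,(0,255,0),-1)
    for l in range(-42,43,42):
        psi=-.24;ax=np.array([-np.sin(.61)*np.cos(psi),-np.sin(.61)*np.sin(psi),np.cos(.61)])
        cv2.circle(c,tuple(((proj(n,np.array([590,-242,151.5])+l*ax)-o+.5)*k).astype(int)),3,(0,0,255),-1)
    return c
cv2.imwrite('pics/m2.png',np.hstack([ov(t,'top',[380,110],3.25),ov(b,'side',[330,80],2.6)]))
E
```

```text
t 1.2 p [ 534.4 -225.   229.8] q [-0.48  0.12  2.17  0.48  0.29 -0.65] F [-1.8  1.4  0.1] op 1.001
x [ 0.795 -0.203  0.572] z [ 0.556 -0.135 -0.82 ]
```

View pics/m2.png

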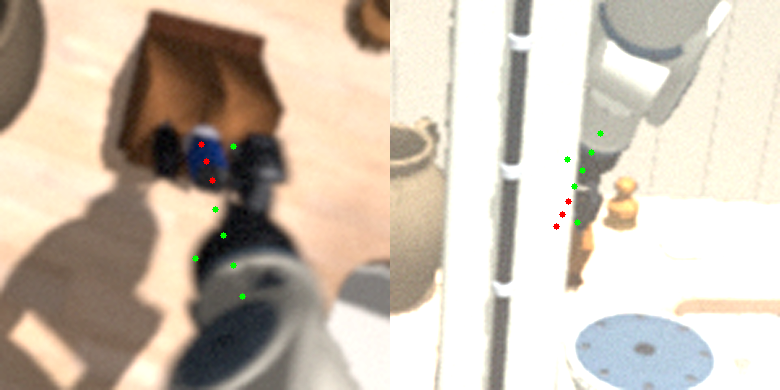

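The gripper sits about 8 px right of the predicted points in both views. The arm may still have been moving, so I'll take fresh frames at rest.

```bash
python3 - <<'E'
from h import *
s,R=st();p=s['eef_pos']
a=snap('top','t2.png');b=snap('side','s2.png'); st()
print('diff',[(cv2.absdiff(cv2.imread('pics/t1.png'),a)>40).sum(),(cv2.absdiff(cv2.imread('pics/s1.png'),b)>40).sum()])
t=a[110:230,380:500]; b=b[80:230,330:480]
def ov(im,n,o,k):
    c=cv2.convertScaleAbs(cv2.resize(im,None,fx=k,fy=k,interpolation=cv2.INTER_CUBIC),alpha=1.8)
    for l in [[0,0,0],[48,0,12],[-48,0,12],[0,0,-48],[0,0,-100],[0,0,-150]]:
        cv2.circle(c,tuple(((proj(n,p+R@np.array(l))-o+.5)*k).astype(int)),3,(0,255,0),-1)
    return c
cv2.imwrite('pics/m3.png',np.hstack([ov(t,'top',[380,110],3.25),ov(b,'side',[330,80],2.6)]))
E
```

```text
t 1.2 p [ 534.4 -225.   229.8] q [-0.48  0.12  2.17  0.48  0.29 -0.65] F [-1.8  1.4  0.1] op 1.001
x [ 0.795 -0.203  0.572] z [ 0.556 -0.135 -0.82 ]
t 1.3 p [ 535.7 -227.9  231.7] q [-0.48  0.12  2.16  0.47  0.3  -0.65] F [ 0.4  0.  -0.2] op 0.999
x [ 0.797 -0.201  0.57 ] z [ 0.554 -0.134 -0.822]
diff [np.int64(3006), np.int64(186)]
```

View pics/m3.png

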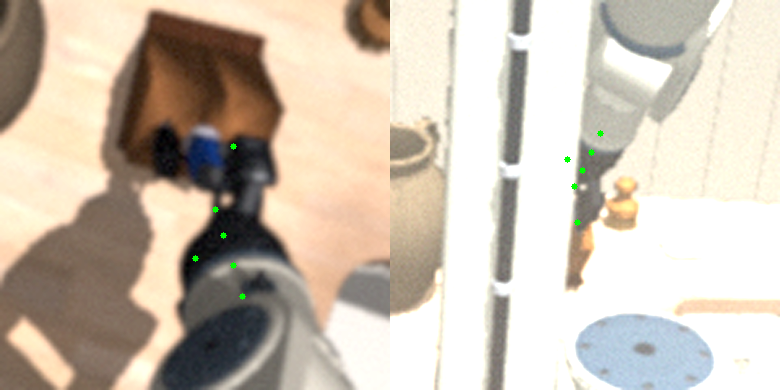

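```bash
python3 - <<'E'
from h import *
a=snap('top','t3.png');st();b=snap('side','s3.png'); st()
def sh(x,y,box,):
    X,Y,W,H=box; g=lambda i:cv2.cvtColor(i[Y:Y+H,X:X+W],cv2.COLOR_BGR2GRAY).astype(np.float64)
    return cv2.phaseCorrelate(g(x),g(y),cv2.createHanningWindow((W,H),cv2.CV_64F))
t2=cv2.imread('pics/t2.png');t1=cv2.imread('pics/t1.png')
print(sh(t1,t2,(430,170,60,60)),sh(t2,a,(430,170,60,60)),sh(cv2.imread('pics/s2.png'),b,(555,80,40,50) if 0 else (550,85,60,50)))
p=np.array([535.7,-227.9,231.7]);s,R=st()
for l in [[0,0,-48],[0,0,-100],[0,0,-150],[48,0,12]]: print(l,proj('top',p+R@np.array(l)).round(1))
for v in (180,184,188,192): print(v,(a[v,430:480].mean(1)).astype(int).tolist())
E
```

```text
t 1.35 p [ 536.3 -229.1  232.5] q [-0.48  0.12  2.16  0.47  0.3  -0.65] F [ 0.4 -0.1  0.5] op 1.003
x [ 0.796 -0.201  0.571] z [ 0.554 -0.136 -0.821]
t 1.4 p [ 536.7 -229.9  232.9] q [-0.48  0.12  2.16  0.47  0.3  -0.65] F [ 0.6 -0.1 -0.1] op 1.002
x [ 0.796 -0.201  0.572] z [ 0.555 -0.136 -0.821]
((-3.6817193543273206, 1.3081128627520542), 0.9112136976372592) ((1.2044656790283845, -1.0517846843802907), 1.0750228760769018) ((-0.19849674777432824, 0.02106695995329133), 0.9190304657002475)
t 1.4 p [ 536.7 -229.9  232.9] q [-0.48  0.12  2.16  0.47  0.3  -0.65] F [ 0.6 -0.1 -0.1] op 1.002
x [ 0.796 -0.201  0.572] z [ 0.555 -0.136 -0.821]
[0, 0, -48] [449.7 181.1]
[0, 0, -100] [452.6 190.3]
[0, 0, -150] [455.7 200. ]
[48, 0, 12] [452.8 153.9]
180 [134, 135, 136, 132, 129, 128, 128, 128, 129, 127, 121, 110, 91, 65, 37, 17, 9, 14, 8, 11, 11, 10, 11, 16, 12, 14, 13, 15, 16, 14, 13, 13, 19, 24, 45, 69, 94, 113, 126, 128, 130, 131, 129, 126, 125, 123, 122, 120, 119, 119]
184 [135, 136, 135, 135, 134, 134, 131, 121, 99, 65, 31, 11, 9, 7, 7, 11, 10, 11, 11, 13, 13, 8, 12, 17, 17, 17, 18, 20, 22, 23, 24, 22, 18, 18, 14, 13, 17, 33, 62, 94, 117, 126, 125, 123, 123, 121, 117, 118, 118, 117]
188 [132, 134, 135, 136, 134, 127, 104, 67, 29, 9, 1, 9, 13, 11, 11, 16, 21, 25, 27, 33, 35, 42, 46, 49, 57, 61, 67, 69, 72, 76, 75, 74, 73, 73, 71, 66, 61, 53, 42, 47, 67, 95, 114, 119, 119, 119, 117, 118, 116, 116]
192 [134, 136, 136, 137, 134, 119, 84, 39, 9, 1, 12, 13, 20, 26, 32, 43, 60, 74, 85, 91, 91, 88, 82, 69, 57, 55, 58, 64, 67, 67, 58, 49, 54, 68, 79, 89, 91, 99, 104, 104, 103, 93, 84, 87, 99, 107, 111, 110, 109, 109]
```

The arm was still settling. The remaining image offset is within about 4 mm, and there is 13 mm of side clearance. Advancing along the lean.

Request:
jog_arm(deltas=[{"gripper":-1,"translation":[0.09,-0.02,-0.138],"dr":[0,0,0]},{"gripper":-1,"translation":[0.09,-0.02,-0.138],"dr":[0,0,0]},{"gripper":-1,"translation":[0.08,-0.02,-0.122],"dr":[0,0,0]},{"gripper":-1,"translation":[0.06,-0.013,-0.092],"dr":[0,0,0]},{"gripper":-1,"translation":[0.06,-0.013,-0.092],"dr":[0,0,0]},{"gripper":-1,"translation":[0.06,-0.013,-0.092],"dr":[0,0,0]},{"gripper":-1,"translation":[0.06,-0.014,-0.091],"dr":[0,0,0]},{"gripper":-1,"translation":[0,0,0],"dr":[0,0,0]},{"gripper":-1,"translation":[0,0,0],"dr":[0,0,0]}])

```text
clock: 2.15
eef_pos: [586.5, -241.5, 155.7]
tcp_rot: [-3.136, -0.608, -0.25]
contact_force: [0.1, -0.7, 0.5]
opening: 0.998
```

```bash
python3 - <<'E'
from h import *
s,R=st();p=s['eef_pos']
a=snap('top','t4.png')
k=5;c=cv2.convertScaleAbs(cv2.resize(a[115:205,395:495],None,fx=k,fy=k,interpolation=cv2.INTER_CUBIC),alpha=2.2)
for l in [[0,0,0],[48,0,12],[48,0,-30]]:
    cv2.circle(c,tuple(((proj('top',p+R@np.array(l))-[395,115]+.5)*k).astype(int)),3,(0,255,0),-1)
cv2.imwrite('pics/m4.png',c)
E
```

```text
t 2.15 p [ 586.5 -241.5  155.7] q [-0.45  0.33  2.12  0.87  0.16 -1.03] F [ 0.1 -0.7  0.5] op 0.998
x [ 0.795 -0.203  0.572] z [ 0.555 -0.136 -0.821]
```

View pics/m4.png

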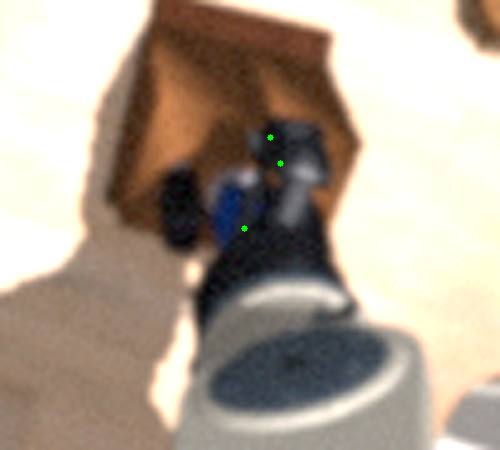

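The upper finger at crop (290,150) lies behind the handle in its plane once parallax is allowed for. There is no contact force, so I'm closing.

Request:
jog_arm(deltas=[{"gripper":1,"translation":[0,0,0],"dr":[0,0,0]},{"gripper":1,"translation":[0,0,0],"dr":[0,0,0]},{"gripper":1,"translation":[0,0,0],"dr":[0,0,0]},{"gripper":1,"translation":[0,0,0],"dr":[0,0,0]},{"gripper":1,"translation":[0,0,0],"dr":[0,0,0]},{"gripper":1,"translation":[0,0,0],"dr":[0,0,0]},{"gripper":1,"translation":[0,0,0],"dr":[0,0,0]},{"gripper":1,"translation":[0,0,0],"dr":[0,0,0]}], squeeze=60)

```text
clock: 2.87
eef_pos: [586.0, -240.3, 156.1]
tcp_rot: [-3.137, -0.609, -0.249]
contact_force: [-4.2, 0.9, 5.6]
opening: 0.276
```

Request:
jog_arm(deltas=[{"gripper":1,"translation":[-0.03,0.007,0.044],"dr":[0,0,0]},{"gripper":1,"translation":[-0.067,0.016,0.098],"dr":[0,0,0]},{"gripper":1,"translation":[-0.067,0.016,0.098],"dr":[0,0,0]},{"gripper":1,"translation":[-0.067,0.016,0.098],"dr":[0,0,0]},{"gripper":1,"translation":[-0.067,0.016,0.098],"dr":[0,0,0]},{"gripper":1,"translation":[-0.067,0.016,0.098],"dr":[0,0,0]},{"gripper":1,"translation":[-0.067,0.016,0.098],"dr":[0,0,0]},{"gripper":1,"translation":[-0.067,0.016,0.098],"dr":[0,0,0]},{"gripper":1,"translation":[-0.067,0.016,0.098],"dr":[0,0,0]},{"gripper":1,"translation":[-0.067,0.016,0.098],"dr":[0,0,0]},{"gripper":1,"translation":[-0.067,0.016,0.098],"dr":[0,0,0]},{"gripper":1,"translation":[-0.04,0.01,0.06],"dr":[0,0,0]}])

```text
clock: 3.87
eef_pos: [511.4, -222.3, 264.7]
tcp_rot: [-3.137, -0.609, -0.249]
contact_force: [-0.2, -0.7, -1.7]
opening: 0.274
```

Drawn out, with 1.7 N of weight on the tool. Next I plan the pivot on the clear worktop between block and case.

```bash
cat >> h.py <<'E'
Y=.099; ex=np.array([np.cos(Y),np.sin(Y),0]); ey=np.array([-np.sin(Y),np.cos(Y),0]); ez=np.array([0,0,1.])
def tool(phi):
    z=-np.cos(phi)*ez+np.sin(phi)*ey; return np.c_[ex,np.cross(z,ex),z]
def tcp(G,phi): return G-6*tool(phi)[:,2]
E
python3 - <<'E'
from h import *
T=np.array([460,60,5.5])
def G(th): return T-153*(np.sin(th)*ey-np.cos(th)*ez)
R0=tool(.52); to(tcp(G(.52)+25*ez,.52),R0)
prev=tcp(G(.52),.52)
th=.52
ths=np.linspace(.52,1.41,17)[1:]; phs=np.linspace(.52,0,17)[1:]
for a,b in zip(ths,phs):
    q=tcp(G(a),b); print(((q-prev)/100).round(3),q.round(0)); prev=q
print('dr/row',ex*(-(-.52/16))/(np.pi/2), tool(.4)@tool(.52).T)
E
```

```text
t 3.87 p [ 511.4 -222.3  264.7] q [-0.49  0.02  2.17  0.4   0.38 -0.58] F [-0.2 -0.7 -1.7] op 0.274
x [ 0.795 -0.202  0.572] z [ 0.555 -0.136 -0.82 ]
dT [-0.436  2.037 -0.962] dR [0.3486 0.3573 0.3098]
[ 0.007 -0.071 -0.043] [469. -26. 139.]
[ 0.007 -0.068 -0.047] [469. -32. 134.]
[ 0.006 -0.065 -0.051] [470. -39. 129.]
[ 0.006 -0.062 -0.055] [470. -45. 124.]
[ 0.006 -0.059 -0.059] [471. -51. 118.]
[ 0.006 -0.056 -0.062] [472. -57. 112.]
[ 0.005 -0.052 -0.065] [472. -62. 105.]
[ 0.005 -0.048 -0.068] [473. -67.  98.]
[ 0.004 -0.044 -0.071] [473. -71.  91.]
[ 0.004 -0.04  -0.073] [473. -75.  84.]
[ 0.004 -0.036 -0.076] [474. -79.  76.]
[ 0.003 -0.032 -0.078] [474. -82.  69.]
[ 0.003 -0.028 -0.08 ] [474. -85.  61.]
[ 0.002 -0.023 -0.081] [475. -87.  53.]
[ 0.002 -0.019 -0.082] [475. -89.  44.]
[ 0.001 -0.014 -0.084] [475. -90.  36.]
dr/row [0.02058883 0.00204498 0.        ] [[ 9.99929747e-01  7.07302312e-04 -1.18321586e-02]
 [ 7.07302312e-04  9.92878888e-01  1.19126037e-01]
 [ 1.18321586e-02 -1.19126037e-01  9.92808636e-01]]
```

Request:
jog_arm(deltas=[{"gripper":1,"translation":[-0.2,0.06,0.2],"dr":[0,0,0]},{"gripper":1,"translation":[-0.25,0.06,0.2],"dr":[0,0,0]},{"gripper":1,"translation":[-0.25,0.06,0.2],"dr":[0,0,0]}])

```text
clock: 4.12
eef_pos: [441.0, -204.0, 324.0]
tcp_rot: [-3.137, -0.607, -0.248]
contact_force: [0.3, 0.2, -1.4]
opening: 0.273
```

```bash
python3 - <<'E'
from h import *
T=np.array([460,60,5.5])
g=T-153*(np.sin(.52)*ey-np.cos(.52)*ez)
to(tcp(g+25*ez,.52),tool(.52))
E
```

```text
t 4.12 p [ 441. -204.  324.] q [-0.55 -0.2   2.21  0.33  0.57 -0.53] F [ 0.3  0.2 -1.4] op 0.273
x [ 0.796 -0.202  0.57 ] z [ 0.554 -0.135 -0.821]
dT [ 0.268  1.854 -1.555] dR [0.3483 0.3562 0.3093]
```

Request:
jog_arm(deltas=[{"gripper":1,"translation":[0.03,0.206,-0.173],"dr":[0.0387,0.0396,0.0344]},{"gripper":1,"translation":[0.03,0.206,-0.173],"dr":[0.0387,0.0396,0.0344]},{"gripper":1,"translation":[0.03,0.206,-0.173],"dr":[0.0387,0.0396,0.0344]},{"gripper":1,"translation":[0.03,0.206,-0.173],"dr":[0.0387,0.0396,0.0344]},{"gripper":1,"translation":[0.03,0.206,-0.173],"dr":[0.0387,0.0396,0.0344]},{"gripper":1,"translation":[0.03,0.206,-0.173],"dr":[0.0387,0.0396,0.0344]},{"gripper":1,"translation":[0.03,0.206,-0.173],"dr":[0.0387,0.0396,0.0344]},{"gripper":1,"translation":[0.03,0.206,-0.173],"dr":[0.0387,0.0396,0.0344]},{"gripper":1,"translation":[0.03,0.206,-0.173],"dr":[0.0387,0.0396,0.0344]},{"gripper":1,"translation":[0,0,0],"dr":[0,0,0]},{"gripper":1,"translation":[0,0,0],"dr":[0,0,0]},{"gripper":1,"translation":[0,0,0],"dr":[0,0,0]}])

```text
clock: 5.12
eef_pos: [469.1, -19.6, 168.5]
tcp_rot: [-2.623, -0.002, 0.098]
contact_force: [0.2, 0.8, -1.8]
opening: 0.274
```

```bash
python3 - <<'E'
from h import *
T=np.array([460,60,5.5])
g=T-153*(np.sin(.52)*ey-np.cos(.52)*ez)
to(tcp(g+25*ez,.52),tool(.52))
s,R=st(); G=s['eef_pos']+6*R[:,2]
im=snap('top','t5.png'); s2=snap('side','s5.png')
def ov(im,n,o,w,h,k):
    c=cv2.convertScaleAbs(cv2.resize(im[o[1]:o[1]+h,o[0]:o[0]+w],None,fx=k,fy=k,interpolation=cv2.INTER_CUBIC),alpha=1.8)
    for d in(0,42,153): cv2.circle(c,tuple(((proj(n,G+d*R[:,2])-o+.5)*k).astype(int)),3,(0,255,0),1)
    return c
cv2.imwrite('pics/m5.png',np.hstack([ov(im,'top',[280,140],100,100,4),ov(s2,'side',[280,130],100,100,4)]))
E
```

```text
t 5.12 p [469.1 -19.6 168.5] q [-0.35  0.35  1.98  0.52  1.11 -0.76] F [ 0.2  0.8 -1.8] op 0.274
x [0.995 0.097 0.002] z [-0.046  0.493 -0.869]
dT [-0.013  0.01  -0.   ] dR [0.0011 0.0015 0.0009]
t 5.12 p [469.1 -19.6 168.5] q [-0.35  0.35  1.98  0.52  1.11 -0.76] F [ 0.2  0.8 -1.8] op 0.274
x [0.995 0.097 0.002] z [-0.046  0.493 -0.869]
```

View pics/m5.png

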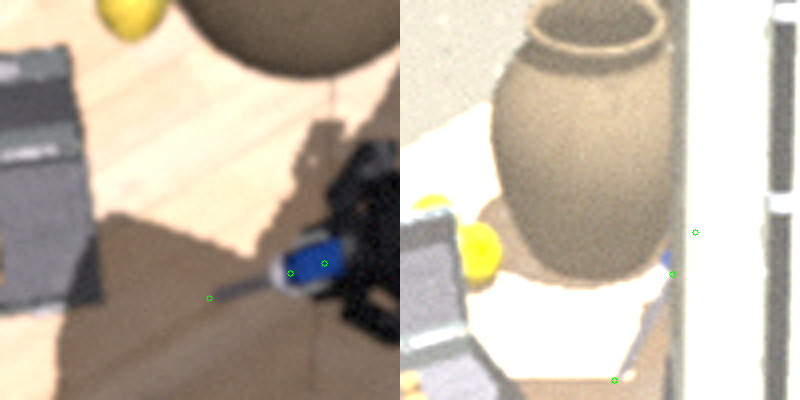

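The steel lies along the predicted line in both views, with the tip at top px (332,214), about 30 mm above the worktop. Lowering it to contact, then starting the arc.

Request:
jog_arm(deltas=[{"gripper":1,"translation":[0,0,-0.08],"dr":[0,0,0]},{"gripper":1,"translation":[0,0,-0.08],"dr":[0,0,0]},{"gripper":1,"translation":[0,0,-0.05],"dr":[0,0,0]},{"gripper":1,"translation":[0,0,-0.04],"dr":[0,0,0]},{"gripper":1,"translation":[0.007,-0.07,-0.043],"dr":[-0.0206,-0.002,0]},{"gripper":1,"translation":[0.007,-0.068,-0.047],"dr":[-0.0206,-0.002,0]},{"gripper":1,"translation":[0.006,-0.065,-0.051],"dr":[-0.0206,-0.002,0]},{"gripper":1,"translation":[0.006,-0.062,-0.055],"dr":[-0.0206,-0.002,0]}])

```text
clock: 5.88
eef_pos: [471.8, -46.2, 124.6]
tcp_rot: [-2.753, -0.002, 0.099]
contact_force: [-3.5, -5.8, 15.3]
opening: 0.271
```

Request:
jog_arm(deltas=[{"gripper":1,"translation":[0.006,-0.059,-0.059],"dr":[-0.0206,-0.002,0]},{"gripper":1,"translation":[0.006,-0.056,-0.062],"dr":[-0.0206,-0.002,0]},{"gripper":1,"translation":[0.005,-0.052,-0.065],"dr":[-0.0206,-0.002,0]},{"gripper":1,"translation":[0.005,-0.048,-0.068],"dr":[-0.0206,-0.002,0]},{"gripper":1,"translation":[0.004,-0.044,-0.071],"dr":[-0.0206,-0.002,0]},{"gripper":1,"translation":[0.004,-0.04,-0.073],"dr":[-0.0206,-0.002,0]}])

```text
clock: 6.38
eef_pos: [476.1, -77.1, 84.8]
tcp_rot: [-2.95, -0.004, 0.099]
contact_force: [-0.6, -6.8, 7.2]
opening: 0.275
```

```bash
python3 - <<'E'
from h import *
s,R=st(); im=snap('top','t6.png'); s2=snap('side','s6.png'); st()
G=s['eef_pos']+6*R[:,2]; T=np.array([460,60,5.5])
def ov(im,n,o,w,h,k):
    c=cv2.convertScaleAbs(cv2.resize(im[o[1]:o[1]+h,o[0]:o[0]+w],None,fx=k,fy=k,interpolation=cv2.INTER_CUBIC),alpha=1.8)
    for q in (G,T): cv2.circle(c,tuple(((proj(n,q)-o+.5)*k).astype(int)),3,(0,255,0),1)
    return c
cv2.imwrite('pics/m6.png',np.hstack([ov(im,'top',[300,160],100,80,4),ov(s2,'side',[280,170],100,80,4)]))
E
```

```text
t 6.38 p [476.1 -77.1  84.8] q [-0.28  0.41  2.03  0.26  0.78 -0.57] F [-0.6 -6.8  7.2] op 0.275
x [0.995 0.098 0.004] z [-0.015  0.189 -0.982]
t 6.48 p [475.7 -76.1  84.1] q [-0.28  0.42  2.03  0.26  0.78 -0.57] F [ 3.2 -0.6  1. ] op 0.271
x [0.995 0.098 0.003] z [-0.016  0.191 -0.981]
```

View pics/m6.png

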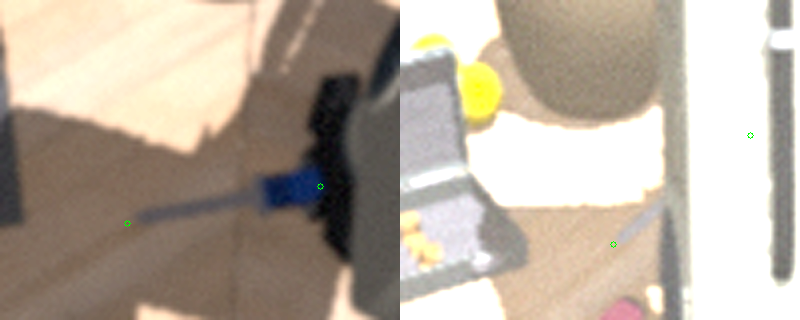

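The pivot is working: the rod's tip is on the worktop at top px (335,214) and the steel is now well over. Finishing the arc.

Request:
jog_arm(deltas=[{"gripper":1,"translation":[0.004,-0.036,-0.076],"dr":[-0.0206,-0.002,0]},{"gripper":1,"translation":[0.003,-0.032,-0.078],"dr":[-0.0206,-0.002,0]},{"gripper":1,"translation":[0.003,-0.028,-0.08],"dr":[-0.0206,-0.002,0]},{"gripper":1,"translation":[0.002,-0.023,-0.081],"dr":[-0.0206,-0.002,0]},{"gripper":1,"translation":[0.002,-0.019,-0.082],"dr":[-0.0206,-0.002,0]},{"gripper":1,"translation":[0.001,-0.014,-0.084],"dr":[-0.0206,-0.002,0]},{"gripper":1,"translation":[0,0,-0.03],"dr":[0,0,0]},{"gripper":1,"translation":[0,0,0],"dr":[0,0,0]},{"gripper":1,"translation":[0,0,0],"dr":[0,0,0]},{"gripper":1,"translation":[0,0,0],"dr":[0,0,0]}])

```text
clock: 7.32
eef_pos: [475.9, -90.7, 33.1]
tcp_rot: [-3.141, 0.0, 0.098]
contact_force: [-0.6, 1.8, 1.5]
opening: 0.274
```

```bash
python3 - <<'E'
from h import *
s,R=st(); im=snap('top','t7.png')
G=s['eef_pos']+6*R[:,2]
# blue handle centroid & rod tip measured by mask
hsv=cv2.cvtColor(im,cv2.COLOR_BGR2HSV); m=cv2.inRange(hsv,(105,110,40),(130,255,255)); m[:170]=0;m[240:]=0;m[:,:310]=0;m[:,400:]=0
ys,xs=np.where(m); print('blue',xs.min(),xs.max(),ys.min(),ys.max(),xs.mean(),ys.mean()); print('G px',proj('top',G),'pred left blue end',proj('top',G+40*ey),'tip pred',proj('top',G+153*ey-[0,0,20]))
print(onz('top',xs.min(),ys[xs<xs.min()+3].mean(),28).round(1))
E
```

```text
t 7.32 p [475.9 -90.7  33.1] q [-0.19  0.48  2.08  0.    0.58 -0.29] F [-0.6  1.8  1.5] op 0.274
x [ 0.995  0.098 -0.   ] z [-0.     0.001 -1.   ]Traceback (most recent call last):
  File "<stdin>", line 6, in <module>
    return umr_minimum(a, axis, None, out, keepdims, initial, where)
ValueError: zero-size array to reduction operation minimum which has no identity
```

```bash
python3 - <<'E'
from h import *
s,R=st(); im=cv2.imread('pics/t7.png'); G=s['eef_pos']+6*R[:,2]
hsv=cv2.cvtColor(im,cv2.COLOR_BGR2HSV); m=cv2.inRange(hsv,(102,120,25),(135,255,255)); m[:180]=0;m[240:]=0;m[:,:310]=0;m[:,400:]=0
ys,xs=np.where(m); print('blue',len(xs),xs.min(),xs.max(),ys.min(),ys.max())
for d in(0,42,48,153): print(d,proj('top',G+d*(np.cos(.14)*ey-np.sin(.14)*ez)).round(1))
d=im[:,:,0].astype(int)-im[:,:,2]
for v in range(200,218): print(v,d[v,330:392:2].tolist())
E
```

```text
t 7.37 p [476.  -90.7  33.1] q [-0.19  0.48  2.08  0.    0.58 -0.29] F [-0.4  2.8  2. ] op 0.275
x [0.995 0.098 0.   ] z [ 0.  0. -1.]Traceback (most recent call last):
  File "<stdin>", line 4, in <module>
    return umr_minimum(a, axis, None, out, keepdims, initial, where)
ValueError: zero-size array to reduction operation minimum which has no identity
```

```bash
python3 - <<'E'
from h import *
s,R=st(); im=cv2.imread('pics/t7.png'); G=s['eef_pos']+6*R[:,2]
for d in(0,42,48,153): print(d,proj('top',G+d*(np.cos(.14)*ey-np.sin(.14)*ez)).round(1))
o=[315,170];k=5;c=cv2.convertScaleAbs(cv2.resize(im[170:250,315:415],None,fx=k,fy=k,interpolation=cv2.INTER_CUBIC),alpha=2.2)
for d in(42,48,153): cv2.circle(c,tuple(((proj('top',G+d*(np.cos(.14)*ey-np.sin(.14)*ez))-o+.5)*k).astype(int)),3,(0,255,0),1)
cv2.imwrite('pics/m7.png',c)
E
```

```text
t 7.37 p [476.  -90.7  33.1] q [-0.19  0.48  2.08  0.    0.58 -0.29] F [-0.4  2.8  2. ] op 0.275
x [0.995 0.098 0.   ] z [ 0.  0. -1.]
0 [382.5 208.3]
42 [368.3 210.2]
48 [366.3 210.4]
153 [331.4 215.1]
```

View pics/m7.png

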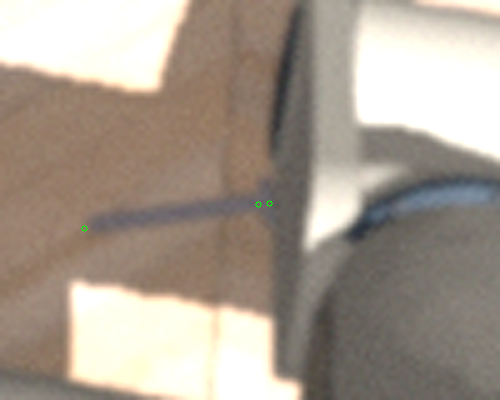

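The steel is nearly level. The rod runs from about px (333,215) to the guard at about (367,209), with the tip 3 mm from prediction. Lifting, levelling by 0.14 rad and carrying it to hover over the case.

Request:
jog_arm(deltas=[{"gripper":1,"translation":[0,0,0.2],"dr":[0,0,0]},{"gripper":1,"translation":[0,0,0.3],"dr":[0.045,0.0045,0]},{"gripper":1,"translation":[0.03,0.28,0.2],"dr":[0.045,0.0045,0]},{"gripper":1,"translation":[0.04,0.36,0],"dr":[0,0,0]},{"gripper":1,"translation":[0.04,0.36,0],"dr":[0,0,0]},{"gripper":1,"translation":[0.04,0.36,0],"dr":[0,0,0]},{"gripper":1,"translation":[0.04,0.36,0],"dr":[0,0,0]},{"gripper":1,"translation":[0.04,0.36,0],"dr":[0,0,0]},{"gripper":1,"translation":[0.04,0.36,0],"dr":[0,0,0]},{"gripper":1,"translation":[0.05,0.437,0],"dr":[0,0,0]},{"gripper":1,"translation":[0,0,0],"dr":[0,0,0]},{"gripper":1,"translation":[0,0,0],"dr":[0,0,0]}])

```text
clock: 8.37
eef_pos: [507.7, 196.4, 103.0]
tcp_rot: [-3.0, -0.001, 0.103]
contact_force: [-0.5, 0.0, -2.2]
opening: 0.27
```

Request:
jog_arm(deltas=[{"gripper":1,"translation":[0,0,0],"dr":[0,0,0]},{"gripper":1,"translation":[0,0,0],"dr":[0,0,0]},{"gripper":1,"translation":[0,0,0],"dr":[0,0,0]},{"gripper":1,"translation":[0,0,0],"dr":[0,0,0]}])

```text
clock: 8.7
eef_pos: [508.0, 193.4, 103.0]
tcp_rot: [-3.0, -0.0, 0.097]
contact_force: [-0.0, 0.3, -0.2]
opening: 0.269
```

```bash
python3 - <<'E'
from h import *
s,R=st(); G=s['eef_pos']+6*R[:,2]
im=snap('top','t8.png');s2=snap('side','s8.png');st()
t0=cv2.imread('pics/t0.png');s0=cv2.imread('pics/s0.png')
for d in(0,48,100,153): print(d,'top',proj('top',G+d*ey).round(1),'side',proj('side',G+d*ey).round(1))
dt=cv2.absdiff(im,t0).sum(2); ds=cv2.absdiff(s2,s0).sum(2)
print('top diff'); 
for v in range(185,216): print(v,''.join('#' if x>60 else '+' if x>35 else '.' for x in dt[v,220:290]))
print('side diff from col 235')
for v in range(200,240): print(v,''.join('#' if x>60 else '+' if x>35 else '.' for x in ds[v,235:325]))
E
```

```text
t 8.7 p [508.  193.4 103. ] q [0.28 0.42 1.95 0.2  0.75 0.04] F [-0.   0.3 -0.2] op 0.269
x [0.995 0.097 0.   ] z [-0.013  0.14  -0.99 ]
t 8.8 p [508.1 193.7 103. ] q [0.28 0.42 1.95 0.2  0.75 0.04] F [-1.3 -1.3 -2.7] op 0.268
x [0.995 0.097 0.   ] z [-0.013  0.14  -0.99 ]
0 top [283.2 196.2] side [291.6 209.8]
48 top [266.2 198.2] side [278.5 213.5]
100 top [247.9 200.5] side [264.1 217.6]
153 top [229.1 202.7] side [249.1 221.8]
top diff
185 .......................................#####++++...+#..###############
186 .....................................+...++..+++...+#+..##############
187 .....................................++....++#+++..++#+.+#############
188 .....................................++....++#+++..++#++.#############
189 ......................................+....+++++++.++##+..#####+++++++
190 .............................................+++++..####..++++++......
191 .............................................+++++..####+...........++
192 .............................................+++++..######.....+++++##
193 ...........................................++++++...
[... 4791 characters left out ...]
##################+#+##############
233 .........................+##+++#++##....................################+#++##############
234 ...............+##.......++##++++........................++############+++++##############
235 ...............+##.......+++#+.........................#################+#++##############
236 ...............+##+......+.........................++########+#####++++++#################
237 ..............++##+..............................+######+#+#+++++#+..+####################
238 ...............++##...........................+#######+#+##+++++....######################
239 ...............++..........................########++++#+++++##.+#########################
```

Top and side views put the rod within 1 px of the prediction: tip at (231,202) top and (249,221) side, level. Shifting +3 mm in y and lowering towards the cradles.

Request:
jog_arm(deltas=[{"gripper":1,"translation":[0,0.03,-0.15],"dr":[0,0,0]},{"gripper":1,"translation":[0,0,-0.15],"dr":[0,0,0]},{"gripper":1,"translation":[0,0,-0.1],"dr":[0,0,0]},{"gripper":1,"translation":[0,0,-0.06],"dr":[0,0,0]},{"gripper":1,"translation":[0,0,-0.05],"dr":[0,0,0]},{"gripper":1,"translation":[0,0,-0.03],"dr":[0,0,0]},{"gripper":1,"translation":[0,0,-0.03],"dr":[0,0,0]},{"gripper":1,"translation":[0,0,0],"dr":[0,0,0]}])

```text
clock: 9.47
eef_pos: [507.9, 197.5, 45.8]
tcp_rot: [-3.0, -0.0, 0.099]
contact_force: [-0.5, -0.9, -1.4]
opening: 0.274
```

Request:
jog_arm(deltas=[{"gripper":1,"translation":[0,0,-0.03],"dr":[0,0,0]},{"gripper":1,"translation":[0,0,-0.03],"dr":[0,0,0]},{"gripper":1,"translation":[0,0,-0.02],"dr":[0,0,0]},{"gripper":1,"translation":[0,0,-0.02],"dr":[0,0,0]},{"gripper":1,"translation":[0,0,0],"dr":[0,0,0]},{"gripper":1,"translation":[0,0,0],"dr":[0,0,0]}])

```text
clock: 9.97
eef_pos: [508.1, 197.5, 36.1]
tcp_rot: [-3.0, -0.001, 0.099]
contact_force: [-1.0, -0.7, 0.5]
opening: 0.274
```

Request:
jog_arm(deltas=[{"gripper":1,"translation":[0,0,-0.015],"dr":[0,0,0]},{"gripper":1,"translation":[0,0,-0.015],"dr":[0,0,0]},{"gripper":1,"translation":[0,0,0],"dr":[0,0,0]},{"gripper":1,"translation":[0,0,0],"dr":[0,0,0]}])

```text
clock: 10.3
eef_pos: [508.3, 197.5, 33.1]
tcp_rot: [-3.0, -0.001, 0.098]
contact_force: [0.5, -2.5, 4.0]
opening: 0.275
```

```bash
python3 - <<'E'
from h import *
s,R=st(); G=s['eef_pos']+6*R[:,2]
s2=snap('side','s9.png');im=snap('top','t9.png')
s0=cv2.imread('pics/s0.png');t0=cv2.imread('pics/t0.png')
for d in(0,48,100,124,153): print(d,'top',proj('top',G+d*ey).round(1),'side',proj('side',G+d*ey).round(1))
ds=cv2.absdiff(s2,s0).sum(2);dt=cv2.absdiff(im,t0).sum(2)
for v in range(190,214): print(v,''.join('#' if x>60 else '+' if x>35 else '.' for x in dt[v,222:285]))
for v in range(222,246): print(v,''.join('#' if x>60 else '+' if x>35 else '.' for x in ds[v,240:300]))
E
```

```text
t 10.3 p [508.3 197.5  33.1] q [ 0.29  0.54  1.97  0.24  0.62 -0.01] F [ 0.5 -2.5  4. ] op 0.275
x [0.995 0.098 0.001] z [-0.013  0.14  -0.99 ]
0 top [284.4 199.5] side [291.  226.2]
48 top [268.4 201.5] side [278.3 230. ]
100 top [251.  203.6] side [264.2 234.1]
124 top [243.  204.5] side [257.6 236.1]
153 top [233.3 205.7] side [249.6 238.4]
190 ......................................+.+.........+##++..+##++#
191 ...................................................###+++++++++
192 ......................................+...........+#####+++....
193 ......................................+...........+####+.......
194 ...................................................##++++#+....
195 .........................................+...........++###+...+
196 ....................................................+#####+.+##
197 ..........................................+++..+++..++++++.+###
198 .......................................+...++++++++..++++.+###+
199 .....................................++##..+##++##+..++++####++
200 ..........................++++....+++####..########..++#####+++
201 ..
[... 1737 characters left out ...]
.+#########+.......###############################
236 ..........###########+...###############################+###
237 ..........########+##################################+#+#+++
238 ..........###+.+++.#############################++++##+++#..
239 ...............+...+##########################++++#++##++#+.
240 ...........#####+...######################++++#++++++++#####
241 ..........+#####+...###################+++++#++#++#++#######
242 ..........####......################+++.+#+++++++###########
243 ....................###########++++++++#++++++##############
244 ....................+##+#####+.++++++#+++++#################
245 .......................+####+++++++.+#++####################
```

Light 4 N contact with the rod in place: tip at side px (250,237) and top px (235,205). Opening partly in place so the steel seats in the cradles.

Request:
jog_arm(deltas=[{"gripper":-0.1,"translation":[0,0,0],"dr":[0,0,0]},{"gripper":-0.1,"translation":[0,0,0],"dr":[0,0,0]},{"gripper":-0.1,"translation":[0,0,0],"dr":[0,0,0]},{"gripper":-0.1,"translation":[0,0,0],"dr":[0,0,0]},{"gripper":-0.1,"translation":[0,0,0],"dr":[0,0,0]},{"gripper":-0.1,"translation":[0,0,0],"dr":[0,0,0]},{"gripper":-0.1,"translation":[0,0,0],"dr":[0,0,0]}])

```text
clock: 10.98
eef_pos: [507.9, 197.6, 33.0]
tcp_rot: [-3.0, -0.0, 0.099]
contact_force: [-0.3, -0.0, 0.2]
opening: 0.545
```

```bash
python3 - <<'E'
from h import *
st()
s2=snap('side','s10.png');im=snap('top','t10.png')
s0=cv2.imread('pics/s0.png');t0=cv2.imread('pics/t0.png')
bed=np.array([502.5,252.7,29])
for d in(-14,0,50,97): print('bed y',d,'top',proj('top',bed+d*ey).round(1),'side',proj('side',bed+d*ey).round(1))
ds=cv2.absdiff(s2,s0).sum(2);dt=cv2.absdiff(im,t0).sum(2)
for v in range(198,210): print(v,''.join('#' if x>60 else '+' if x>35 else '.' for x in dt[v,222:285]))
for v in range(226,244): print(v,''.join('#' if x>60 else '+' if x>35 else '.' for x in ds[v,240:300]))
E
```

```text
t 10.98 p [507.9 197.6  33. ] q [ 0.29  0.54  1.97  0.24  0.62 -0.01] F [-0.3 -0.   0.2] op 0.545
x [0.995 0.099 0.   ] z [-0.013  0.14  -0.99 ]
bed y -14 top [270.7 201.2] side [280.3 229. ]
bed y 0 top [266.1 201.8] side [276.5 230.1]
bed y 50 top [249.3 203.8] side [263.  234.1]
bed y 97 top [233.6 205.7] side [249.9 238. ]
198 .......................................++..+++++++...++++.+###+
199 .....................................++##..++#++##+..++++####++
200 ..........................+++...++++++###+.########..++#####+++
201 ..........................+++...+##++####..########+.+####+++++
202 .................................########..########+.+####..+++
203 ....................++++#####+..+########+.########++####+.++++
204 ..............+####++++++###+.+##########+.########.#####+.+#++
205 .............+#####+++##+....############+.########.#####+.++++
206 .............++###+..+###################++########.##+++..++#+
207 ......................###################++#######+.###++..++++
208 ......................+###################.#######++#####++++++
209 ...................
[... 514 characters left out ...]
.......+########++..+++###########################
234 ...............++######+.....++##############+##############
235 ...........+#########+.+.....###############################
236 ..........###########++..##############################++###
237 ..........########+####################################++++#
238 ..........+#+..+#+.##############################+#+#####+..
239 ...............+...+##########################++++#++##+++.+
240 ...........#####+...######################++++#++++#++++####
241 ..........######+...###################+++++++++++#++#######
242 ..........###+......################+++++#+#+++++###########
243 ....................###########++++++#++++++++##############
```

The pose didn't change on release, so the steel was already resting in the cradles. Retreating straight up.

Request:
jog_arm(deltas=[{"gripper":-0.1,"translation":[0,0,0.08],"dr":[0,0,0]},{"gripper":-0.1,"translation":[0,0,0.15],"dr":[0,0,0]},{"gripper":-0.1,"translation":[0,0,0.25],"dr":[0,0,0]},{"gripper":-0.1,"translation":[0,0,0.35],"dr":[0,0,0]},{"gripper":1,"translation":[0,0,0.4],"dr":[-0.045,-0.0045,0]},{"gripper":1,"translation":[-0.2,-0.2,0.35],"dr":[-0.045,-0.0045,0]},{"gripper":1,"translation":[-0.3,-0.3,0.2],"dr":[0,0,0]},{"gripper":1,"translation":[-0.3,-0.3,0.2],"dr":[0,0,0]},{"gripper":1,"translation":[0,-0.3,0],"dr":[0,0,0]},{"gripper":1,"translation":[0,0,0],"dr":[0,0,0]}])

```text
clock: 11.92
eef_pos: [434.9, 92.6, 225.7]
tcp_rot: [3.14, -0.003, 0.098]
contact_force: [0.4, 0.2, 0.3]
opening: 0.002
```

```bash
python3 - <<'E'
from h import *
st(); im=snap('top','t11.png');s2=snap('side','s11.png')
bed=np.array([502.5,252.7,29])
def ov(im,n,o,w,h,k):
    c=cv2.convertScaleAbs(cv2.resize(im[o[1]:o[1]+h,o[0]:o[0]+w],None,fx=k,fy=k,interpolation=cv2.INTER_CUBIC),alpha=1.7)
    for d in(-98,-14,97): cv2.circle(c,tuple(((proj(n,bed+d*ey)-o+.5)*k).astype(int)),3,(0,0,255),1)
    return c
cv2.imwrite('pics/m8.png',np.hstack([ov(im,'top',[215,145],100,90,4),ov(s2,'side',[225,170],100,90,4)]))
H=bed+64*ex+[0,0,1]
def P(a):
    n=np.sin(a)*ex+np.cos(a)*ez
    return H+95*(-np.cos(a)*ex+np.sin(a)*ez)+(24+14.5*np.sin(a))*n+25*ez+8*ey*0
to(P(1.95)+35*ex+0*ez,tool(0))
al=np.linspace(1.95,0,22); q=[P(1.95)+35*ex,P(1.95)]+[P(a) for a in al[1:]]
for a,b in zip(q,q[1:]): print(((b-a)/100).round(3).tolist(),b.round(0))
E
```

```text
t 11.92 p [434.9  92.6 225.7] q [ 0.21  0.1   2.04 -0.    1.    0.11] F [0.4 0.2 0.3] op 0.002
x [0.995 0.098 0.003] z [ 0.003 -0.002 -1.   ]
t 12.02 p [436.2  95.  224.9] q [ 0.21  0.11  2.03 -0.    1.    0.12] F [ 0.   0.1 -0.1] op -0.003
x [0.995 0.096 0.002] z [ 0.002 -0.    -1.   ]
dT [ 2.344  1.744 -0.955] dR [0.0001 0.0016 0.0016]
[-0.348, -0.035, 0.0] [636. 266. 129.]
[-0.067, -0.007, 0.06] [629. 265. 135.]
[-0.074, -0.007, 0.055] [622. 265. 141.]
[-0.08, -0.008, 0.048] [614. 264. 146.]
[-0.085, -0.008, 0.04] [605. 263. 150.]
[-0.09, -0.009, 0.032] [596. 262. 153.]
[-0.093, -0.009, 0.024] [587. 261. 155.]
[-0.096, -0.01, 0.014] [577. 260. 157.]
[-0.098, -0.01, 0.004] [567. 259. 157.]
[-0.099, -0.01, -0.006] [558. 258. 157.]
[-0.099, -0.01, -0.016] [548. 257. 155.]
[-0.098, -0.01, -0.026] [538. 256. 152.]
[-0.095, -0.009, -0.036] [528. 255. 149.]
[-0.091, -0.009, -0.046] [519. 254. 144.]
[-0.086, -0.009, -0.056] [511. 254. 139.]
[-0.081, -0.008, -0.065] [503. 253. 132.]
[-0.074, -0.007, -0.073] [495. 252. 125.]
[-0.066, -0.007, -0.081] [489. 251. 117.]
[-0.057, -0.006, -0.087] [483. 251. 108.]
[-0.048, -0.005, -0.093] [478. 250.  99.]
[-0.038, -0.004, -0.097] [474. 250.  89.]
[-0.027, -0.003, -0.1] [472. 250.  79.]
```

View pics/m8.png

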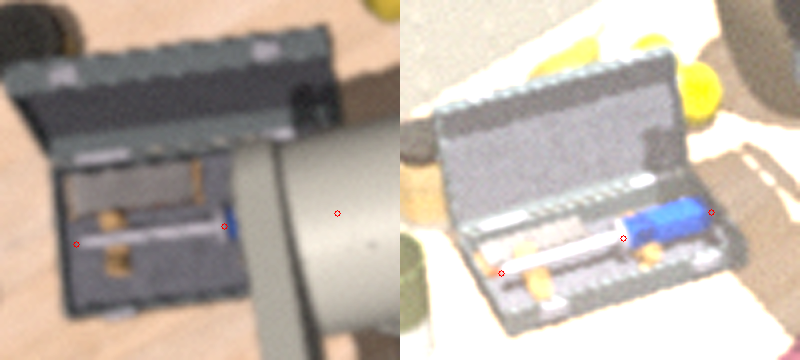

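The rod lies in the narrow cradle and the handle in the wide one, matching the bed line: guard at side crop (628,235), tip at (500,272). Swinging round behind the lid.

Request:
jog_arm(deltas=[{"gripper":1,"translation":[0.293,0.218,0],"dr":[0,0,0]},{"gripper":1,"translation":[0.293,0.218,0],"dr":[0,0,0]},{"gripper":1,"translation":[0.293,0.218,0],"dr":[0,0,0]},{"gripper":1,"translation":[0.293,0.218,0],"dr":[0,0,0]},{"gripper":1,"translation":[0.293,0.218,0],"dr":[0,0,0]},{"gripper":1,"translation":[0.293,0.218,0],"dr":[0,0,0]},{"gripper":1,"translation":[0.293,0.218,0],"dr":[0,0,0]},{"gripper":1,"translation":[0.293,0.218,0],"dr":[0,0,0]},{"gripper":1,"translation":[0,0,-0.3],"dr":[0,0,0]},{"gripper":1,"translation":[0,0,-0.35],"dr":[0,0,0]},{"gripper":1,"translation":[0,0,-0.3],"dr":[0,0,0]},{"gripper":1,"translation":[0,0,0],"dr":[0,0,0]}])

```text
clock: 13.02
eef_pos: [666.5, 269.9, 121.1]
tcp_rot: [3.138, 0.01, 0.099]
contact_force: [-1.6, -1.0, 0.1]
opening: 0.002
```

Request:
jog_arm(deltas=[{"gripper":1,"translation":[-0.1,-0.01,0],"dr":[0,0,0]},{"gripper":1,"translation":[-0.1,-0.01,0],"dr":[0,0,0]},{"gripper":1,"translation":[-0.075,-0.008,0],"dr":[0,0,0]},{"gripper":1,"translation":[-0.075,-0.007,0],"dr":[0,0,0]},{"gripper":1,"translation":[-0.067,-0.007,0.06],"dr":[0,0,0]},{"gripper":1,"translation":[-0.074,-0.007,0.055],"dr":[0,0,0]},{"gripper":1,"translation":[-0.08,-0.008,0.048],"dr":[0,0,0]}])

```text
clock: 13.6
eef_pos: [613.5, 264.6, 147.0]
tcp_rot: [-3.142, -0.003, 0.099]
contact_force: [1.7, 0.7, -2.1]
opening: -0.001
```

Request:
jog_arm(deltas=[{"gripper":1,"translation":[-0.085,-0.008,0.04],"dr":[0,0,0]},{"gripper":1,"translation":[-0.09,-0.009,0.032],"dr":[0,0,0]},{"gripper":1,"translation":[-0.093,-0.009,0.024],"dr":[0,0,0]},{"gripper":1,"translation":[-0.096,-0.01,0.014],"dr":[0,0,0]},{"gripper":1,"translation":[-0.098,-0.01,0.004],"dr":[0,0,0]},{"gripper":1,"translation":[-0.099,-0.01,-0.006],"dr":[0,0,0]}])

```text
clock: 14.1
eef_pos: [556.5, 258.7, 156.2]
tcp_rot: [3.141, -0.001, 0.099]
contact_force: [1.5, -0.1, -1.1]
opening: 0.0
```

Request:
jog_arm(deltas=[{"gripper":1,"translation":[-0.099,-0.01,-0.016],"dr":[0,0,0]},{"gripper":1,"translation":[-0.098,-0.01,-0.026],"dr":[0,0,0]},{"gripper":1,"translation":[-0.095,-0.009,-0.036],"dr":[0,0,0]},{"gripper":1,"translation":[-0.091,-0.009,-0.046],"dr":[0,0,0]},{"gripper":1,"translation":[-0.086,-0.009,-0.056],"dr":[0,0,0]},{"gripper":1,"translation":[-0.081,-0.008,-0.065],"dr":[0,0,0]},{"gripper":1,"translation":[-0.074,-0.007,-0.073],"dr":[0,0,0]}])

```text
clock: 14.68
eef_pos: [494.0, 252.4, 123.5]
tcp_rot: [3.141, -0.0, 0.099]
contact_force: [1.5, -0.4, 1.7]
opening: -0.002
```

Contact is holding at about 2 N, as the hinge needs. Continuing down to shut.

Request:
jog_arm(deltas=[{"gripper":1,"translation":[-0.066,-0.007,-0.081],"dr":[0,0,0]},{"gripper":1,"translation":[-0.057,-0.006,-0.087],"dr":[0,0,0]},{"gripper":1,"translation":[-0.048,-0.005,-0.093],"dr":[0,0,0]},{"gripper":1,"translation":[-0.038,-0.004,-0.097],"dr":[0,0,0]},{"gripper":1,"translation":[-0.027,-0.003,-0.08],"dr":[0,0,0]},{"gripper":1,"translation":[0,0,-0.02],"dr":[0,0,0]},{"gripper":1,"translation":[0,0,-0.01],"dr":[0,0,0]},{"gripper":1,"translation":[0,0,0],"dr":[0,0,0]},{"gripper":1,"translation":[0,0,0],"dr":[0,0,0]}])

```text
clock: 15.43
eef_pos: [470.8, 250.0, 78.7]
tcp_rot: [3.141, 0.001, 0.099]
contact_force: [-10.1, -3.2, 31.0]
opening: -0.001
```

It stopped firm at fingertip height 53.7 mm (shut is 54). Retreating and checking.

Request:
jog_arm(deltas=[{"gripper":1,"translation":[0,0,0.1],"dr":[0,0,0]},{"gripper":1,"translation":[0,0,0.3],"dr":[0,0,0]},{"gripper":1,"translation":[0,0,0.4],"dr":[0,0,0]},{"gripper":1,"translation":[-0.1,-0.3,0.2],"dr":[0,0,0]},{"gripper":1,"translation":[-0.1,-0.36,0.1],"dr":[0,0,0]},{"gripper":1,"translation":[-0.1,-0.36,0.1],"dr":[0,0,0]},{"gripper":1,"translation":[0,-0.36,0.1],"dr":[0,0,0]},{"gripper":1,"translation":[0,-0.36,0],"dr":[0,0,0]},{"gripper":1,"translation":[0,-0.36,0],"dr":[0,0,0]},{"gripper":1,"translation":[0,-0.36,0],"dr":[0,0,0]},{"gripper":1,"translation":[0,0,0],"dr":[0,0,0]},{"gripper":1,"translation":[0,0,0],"dr":[0,0,0]}])

```text
clock: 16.43
eef_pos: [441.2, 2.5, 207.1]
tcp_rot: [3.141, -0.0, 0.095]
contact_force: [-0.4, 0.4, 0.2]
opening: -0.002
```

```bash
python3 - <<'E'
from h import *
st(); im=snap('top','t12.png');s2=snap('side','s12.png')
c=np.array([508.5,253.3,0])
g=cv2.GaussianBlur(im,(3,3),0).astype(float).mean(2)
# front edge of the shut lid: wood->grey crossing along -ex, at several y, assuming z=54 (lid top edge) 
def prof(n,G,y,z,rng): return np.array([G[int(round(v)),int(round(u))] for u,v in (proj(n,c+x*ex+y*ey+[0,0,z]) for x in rng)])
rng=np.arange(-90,91,3)
for y in(-80,0,80): print(y,prof('top',g,y,54,rng).astype(int).tolist())
s=cv2.GaussianBlur(s2,(3,3),0).astype(float).mean(2); s0=cv2.imread('pics/s0.png').astype(float).mean(2)
for x in(-58,0,58): print('side px of lid top corners',x,[proj('side',c+x*ex+y*ey+[0,0,54]).round(0).tolist() for y in(-112,112)])
# objects unmoved? mean abs diff vs first frame away from the arm
for n,(u,v) in {'mug':(217,245),'jarS':(229,213),'lemS':(299,193)}.items(): print(n,np.abs(s2.astype(float).mean(2)-s0)[v-10:v+11,u-10:u+11].mean().round(1))
t0=cv2.imread('pics/t0.png')
for n,(u,v) in {'mug':(194,216),'jar':(218,155),'lemon':(313,139),'g1':(172,185),'g2':(448,232)}.items(): print(n,np.abs(im.astype(float)-t0)[v-8:v+9,u-8:u+9].mean().round(1))
E
```

```text
t 16.43 p [441.2   2.5 207.1] q [ 0.    0.13  2.06 -0.    0.96 -0.09] F [-0.4  0.4  0.2] op -0.002
x [0.996 0.095 0.   ] z [ 0.    -0.001 -1.   ]
-80 [124, 124, 125, 124, 122, 121, 120, 113, 104, 95, 85, 78, 75, 76, 76, 76, 75, 75, 76, 75, 75, 76, 75, 75, 76, 75, 75, 74, 73, 74, 74, 74, 74, 74, 74, 73, 73, 73, 73, 74, 73, 72, 72, 72, 72, 72, 72, 70, 70, 78, 95, 111, 120, 122, 123, 123, 123, 123, 122, 122, 121]
0 [123, 122, 120, 120, 120, 119, 117, 109, 92, 71, 61, 64, 71, 73, 74, 74, 74, 74, 74, 74, 74, 74, 74, 74, 74, 74, 74, 74, 75, 75, 74, 74, 74, 74, 73, 74, 74, 74, 74, 74, 74, 74, 74, 73, 73, 73, 73, 71, 70, 79, 97, 112, 118, 119, 119, 120, 121, 122, 122, 122, 122]
80 [121, 120, 120, 119, 119, 119, 115, 107, 88, 71, 67, 69, 72, 72, 72, 72, 72, 72, 72, 72, 72, 72, 72, 72, 73, 73, 72, 71, 72, 72, 72, 72, 72, 72, 72, 72, 72, 72, 72, 71, 71, 72, 72, 72, 72, 72, 71, 71, 72, 81, 102, 117, 123, 124, 122, 120, 119, 120, 122, 124, 124]
side px of lid top corners -58 [[312.0, 224.0], [250.0, 242.0]]
side px of lid top corners 0 [[305.0, 215.0], [244.0, 232.0]]
side px of lid top corners 58 [[298.0, 206.0], [239.0, 223.0]]
mug 3.1
jarS 8.1
lemS 13.7
mug 2.9
jar 7.1
lemon 5.6
g1 5.5
g2 27.7
```

```bash
python3 - <<'E'
from h import *
im=cv2.imread('pics/t12.png');t0=cv2.imread('pics/t0.png');s2=cv2.imread('pics/s12.png')
for n,(u,v) in {'mug':(194,216),'jar':(218,155),'lemon':(313,139),'g1':(172,185),'g2':(448,232)}.items():
    e=lambda i:cv2.Laplacian(cv2.GaussianBlur(i,(3,3),0).mean(2),cv2.CV_32F) if 0 else cv2.GaussianBlur(i,(3,3),0)
    r_=cv2.matchTemplate(e(im)[v-28:v+29,u-28:u+29],e(t0)[v-11:v+12,u-11:u+12],cv2.TM_CCOEFF_NORMED); _,mx,_,l=cv2.minMaxLoc(r_); print(n,'shift px',l[0]-17,l[1]-17,round(mx,2))
c=np.array([508.5,253.3,0])
# free edge: triangulate lid's front top corners from wood/grey steps in side view
g=cv2.GaussianBlur(s2,(3,3),0).mean(2) if 0 else cv2.GaussianBlur(s2,(3,3),0).astype(float).mean(2)
for y in(-60,0,60):
    a=proj('side',c-58*ex+y*ey+[0,0,54]); u=int(round(a[0])); print('pred row z54',a[1].round(1),'z30',proj('side',c-58*ex+y*ey+[0,0,30])[1].round(1),'col',u,g[int(a[1])-12:int(a[1])+24,u].astype(int).tolist(),'from',int(a[1])-12)
E
```

```text
mug shift px 0 0 1.0
jar shift px 0 0 0.93
lemon shift px 0 0 1.0
g1 shift px 0 0 1.0
g2 shift px 1 -6 0.66
pred row z54 228.0 z30 233.6 col 298 [138, 139, 139, 139, 140, 139, 139, 139, 139, 139, 139, 138, 132, 119, 112, 111, 109, 110, 120, 128, 122, 111, 102, 107, 141, 185, 205, 206, 206, 206, 207, 208, 209, 209, 209, 208] from 216
pred row z54 232.9 z30 238.5 col 282 [140, 141, 141, 140, 140, 140, 139, 139, 139, 139, 138, 138, 133, 121, 108, 103, 104, 107, 111, 110, 105, 103, 102, 104, 113, 142, 179, 200, 204, 204, 205, 207, 208, 208, 209, 208] from 220
pred row z54 237.9 z30 243.5 col 265 [141, 141, 141, 141, 141, 140, 140, 139, 139, 139, 140, 140, 138, 129, 117, 120, 130, 129, 124, 132, 144, 141, 129, 117, 110, 125, 163, 193, 204, 207, 208, 208, 206, 205, 207, 210] from 225
```

The lid's front edge sits on the predicted shut rows, within about 0.5 px, and the robot is clear of everything. Handing in.

```bash
python3 -c "
from h import *
print(r.sign_off())"
```

```text
the job is handed in; nothing more can be done
None
```

I drew the steel out of the block, turned it level in the grip by pressing its tip on the worktop, laid it in both cradles and shut the lid. I handed the job in at about 16.5 s; no verdict is reported.

- **Steel:** before the lid closed, both views showed the rod in the narrow cradle and the handle in the wide one. The side view put the steel about 1 px (roughly 3 mm) above its expected line. The pose did not change when the jaws opened.
- **Lid:** the fingertips stopped firm at 53.7 mm (shut is 54 mm), pressing with about 31 N. Afterwards its front edge was on the predicted shut rows in the side view, within about 0.5 px.
- **Mug, jar and lemon:** none shifted in the top view.
- **Garlic:** I never confirmed which of two small objects it is. The one by the mug had not moved. The one in front of the block (near x 402, y -277) matched poorly (score 0.66, apparent shift about 6 px, roughly 18 mm). Changed arm shadow probably explains this, and I recorded no contact there, but the check was inconclusive.
- **Other disagreement:** early pictures showed the gripper several pixels off its predicted position. The arm was still settling, and about 4 mm of that offset remained unexplained.

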